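Lay out the duct and ring unit at the frames

ROBOT

A 6-joint arm with a two-finger parallel gripper is mounted at the origin on the work surface. World frame = base frame: x ahead of the robot, y to its left, z up, the work surface at z = 0. Lengths are in m, angles in degrees, forces in N, time in s.
With the tool pointing down it reaches from about 0.375 to 0.75 m from the base axis. Payload 9 kg.
Tool frame: the origin (TCP) lies where the fingers leave the gripper's body, on its centre line; the fingertips stand 73 mm ahead of it and the grasp point (between the pads) lies 54 mm ahead of it (robot.tip_reach is the distance from the TCP to the fingertips, in m); z points along the fingers, y is the direction in which the jaws open and shut (so a half turn about z gives the same grasp; the last joint's range is limited). The gripper opens to 85 mm and grips with 20 to 120 N. Pads are 22 mm wide; open, the fingers measure 114 mm over their backs; the gripper's body (76 mm by 85 mm) begins 54 mm behind the grasp point. The pads swing forward as they close: fully open they stand 13 mm farther back than shut.
Start: joints at [-86.614, 5.964, 5.575, 89.605, 0, 77.527], TCP at [0.164, -0.577, 0.304] pointing down, gripper open.
Joint ranges: [-171.21, 171.21], [-48.23, 106.86], [-62.78, 66.21], [-105.2, 120.99], [-86.42, 89.51], [-180, 180]. Speed limits (degrees/s): [127.2, 127.2, 147.25, 180, 180, 180].

INTERFACE

Orientations are given as [roll, pitch, yaw] about the fixed x, y, z axes, in that order (R = Rz(yaw) Ry(pitch) Rx(roll)).
In Python, from plant import robot gives the robot as it stands. Calls block until the motion is done:
- robot.move_pose(position, orientation): joint-space move of the TCP to a pose.
- robot.line_to(position, vel=0.15, rotation=None, guard=None): straight line of the TCP; rotation=None keeps the orientation; vel is the mean speed in m/s. With guard (N) it stops when the force on the tool has changed by that much, and returns True; else False.
- robot.goto_joints(angles): joint-space move.
- robot.set_gripper(opening): finger opening in m; the grip force is fixed at half the most; returns when the fingers have stopped.
- robot.pause(seconds).
- robot.ik(position, orientation): joint angles nearest the present ones, or None.
- robot.observe(): the state.
- robot.grab_frame(name): name is "scene" or "top"; returns the picture (420x560x3 uint8, blue, green, red); there is no depth.
- robot.get_calibration(name): a dict with "vertical_fov" (degrees; the focal length in pixels is half the picture's height over the tangent of half this angle, whatever the lens; pixels are square), "cx", "cy" (the principal point, pixels), "k1" (the pictures are not rectified: a ray, as slopes to the right and down, at radius r is drawn at 1 + k1 r^2 times it, then the intrinsics apply), "rvec" (rotation vector, rad) and "tvec" (3), from world to camera coordinates, as OpenCV has them. Camera axes: x right, y down, z forward; pixel columns grow to the right and rows downward; lengths in m; the calibration is good to about 2 mm. A picture is of the moment at which its call begins. get_calibration takes no time and is no camera call.
A pose or a line that the arm cannot do raises robot.IKError and nothing moves.
- robot.job_done(): hands the job in, once; it reports no verdict.
The state is a dict: "time": time; "q": joint angles; "qvel": joint speeds; "joint_torque": joint torques, N m; "tool_pos": TCP position; "tcp_rot": TCP orientation; "ft_force": force on the tool from outside, world axes, zero at the start; "torque": the same for the moment, N m; "gripper_width": finger opening in m.
Only numpy, scipy, OpenCV 4.12 (cv2) and the standard library are available. Lean on these libraries where they do the work, as an engineer would, in place of code of your own. Each camera call takes 0.05 s, during which the arm holds its last target. There are 200 camera calls.

TASK

Finish laying out this kit: of the three white ducts in the blue rack, take the one that is exactly as tall as the two steel frames and stand it on the bench midway between them, its broad faces towards the frames and its narrow sides flush with the frames' ends. Lay the ring unit flat on the bench on the far side of that duct (away from the robot), centred on it with about 25 mm clear between ring and duct, its black motor block pointing straight away from the duct. Leave the other two ducts in their rack and everything else where it is.

Things in the scene. Friction and masses are not known exactly. Their poses are not given: they have to be found in the camera images.
- frames: Two inverted-U steel frames bolted to the bench side by side, each 60 mm deep (x), 52 mm wide (y) and 96 mm high, centred at y = +55 and -55 mm; the free gap between them is 58 mm wide (y from -29 to +29). Origin: on the bench, middle of the gap. x points away from the robot (within about 17 degrees), y runs from frame to frame, z up.
- frames_mid (a point): The middle of the gap between the two frames, at bench height (same point and axes as frames).
- rack: Blue rack fixed to the bench: base 90 (x) by 236 (y) mm, 5 mm thick, with four upright separators 4 mm thick, 74 mm deep (x), tops 100 mm above the bench, at y = -114, -38, 38, 114 mm; three bays 72 mm wide, open to front and back (x). One duct stands in each bay, in random order. Origin: on the bench under its centre; y runs along the row.
- duct_mid: White plastic rectangular tube, open at top and bottom, 38 (x) by 60 (y) mm, 96 mm tall, walls 4 mm: the one as tall as the frames. Its broad faces (60 mm wide) look along its x. Stands upright on the rack's 5 mm floor, 6 mm clear of the separators in y, so there fingers fit only along its x; between the frames only along its y. Origin: centre of its underside, z up. 80 to 150 g.
- duct_short: White duct like duct_mid but 78 mm tall. Leave it in the rack.
- duct_tall: White duct like duct_mid but 114 mm tall. Leave it in the rack.
- ring_unit: White ring lying flat, outer diameter 80 mm, hole diameter 52 mm, 22 mm high, with a black motor block 32 mm (x) by 30 mm (y) by 42 mm high fixed on its +x side, from 36 to 68 mm out from the ring's centre. Origin: centre of the ring at its underside; x points to the block, z up. About 160 g. Starts at any yaw.
- ring_block (a point): Centre of the motor block's top, 52 mm from the ring's centre, 42 mm above its underside.
- tape: Bystander, leave alone. Grey tape roll lying flat, 90 mm across, 45 mm high, on the robot's side of the frames. Origin: centre of its underside.
- motor: Bystander, leave alone. Black motor, 50 x 50 x 55 mm with a short steel shaft on top to 76 mm, beyond the rack. Origin: centre of its underside.
- screwdriver: Bystander, leave alone. Screwdriver lying on the bench, 190 mm long along its x, at the back. Origin near its middle, on the underside.
- tube: Bystander, leave alone. Clear plastic tube standing upright, 44 mm across, 100 mm tall, on the robot's side of the rack. Origin: centre of its underside.
- angle: Bystander, leave alone. Steel angle, 60 (x) x 50 (y) mm foot, 4 mm thick, upright leg 59 mm tall on its +x edge, at the back. Origin: centre of its underside.
- bushing: Bystander, leave alone. Plain steel bushing standing upright, 36 mm across, 40 mm high, in the open middle of the bench. Origin: centre of its underside.
Mind the look-alikes: they are no part of the job. Leave any orange or red look-alike of the duct_mid alone.

How it is judged:
By the outcome, as a careful person would: the job done as asked, in the order asked, and still so for the second after the job is handed in, with the robot touching nothing.
It also fails if it takes over 72 s, if anything falls off the work surface, if the arm or the gripper's body presses on something with over 40 N, if the wrist force passes 120 N, or if a joint passes its speed limit or range.

## Working session

There is one attempt and no reset: what is moved stays moved. The work goes in short steps, each a Python script; the robot and the scene stay as the last script left them, time stands still between calls to the robot, and variables do not carry over. Pictures are saved under pics/ and viewed, about 8 in all and at most 12, crops included, and the job is handed in when it is done.

```bash
mkdir -p pics; ls; python3 - <<'E'
from plant import robot
import cv2
for n in("scene","top"):
    cv2.imwrite(f"pics/{n}0.png",cv2.resize(robot.grab_frame(n),(800,600),interpolation=cv2.INTER_CUBIC)); print(n,robot.get_calibration(n))
print(robot.observe())
E
```

```text
pics
scene {'vertical_fov': 43.27498546117268, 'cx': 277.3163474128813, 'cy': 211.63780412221524, 'k1': 0.0024185977444846677, 'rvec': array([ 1.57528709,  1.94145019, -0.84103465]), 'tvec': array([ 0.08322642, -0.31956003,  1.63551454])}
top {'vertical_fov': 56.35850655148822, 'cx': 278.6937559828363, 'cy': 201.1720427190181, 'k1': 0.005171686998247279, 'rvec': array([ 2.11915433, -2.15954903,  0.12763839]), 'tvec': array([0.02257543, 0.5423587 , 0.9407659 ])}
{'time': 0.1, 'q': array([-8.66147098e+01,  5.99517338e+00,  5.53286517e+00,  8.96052267e+01,
        1.19451934e-04,  7.75277518e+01]), 'qvel': array([-0.04702161, -0.07148751,  0.1457171 , -0.08610802,  0.01670248,
       -0.06167308]), 'joint_torque': array([ 6.81716250e-03, -5.58211148e+01,  5.04717886e+01,  1.32927528e-02,
       -2.87765142e-04, -9.17218813e-06]), 'tool_pos': array([ 0.16395533, -0.57694659,  0.30321325]), 'tcp_rot': array([-1.79934085e+02, -1.47019113e-02,  1.58575298e+01]), 'ft_force': array([ 0.90665536,  0.42035422, -0.77389102]), 'torque': array([ 0.02918212, -0.02660766,  0.01640455]), 'gripper_width': 0.08596644424118914}
```

View pics/scene0.png

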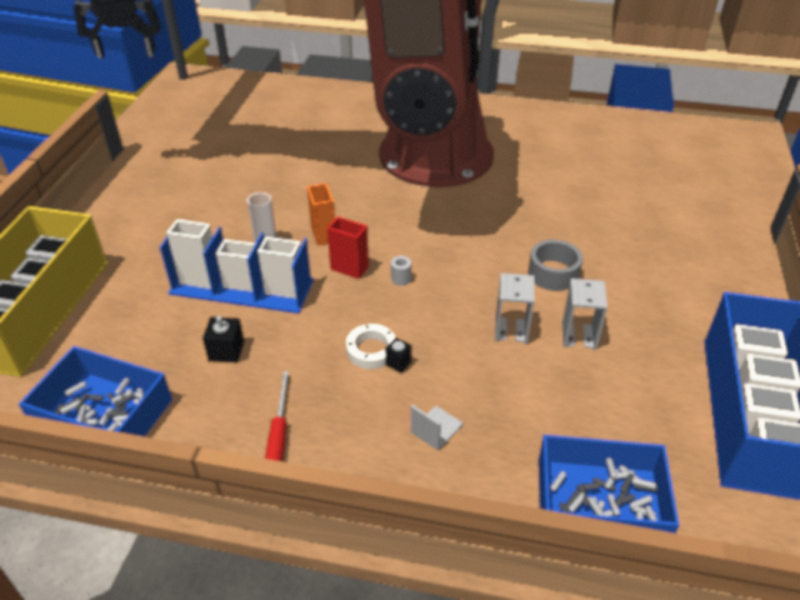

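View pics/top0.png

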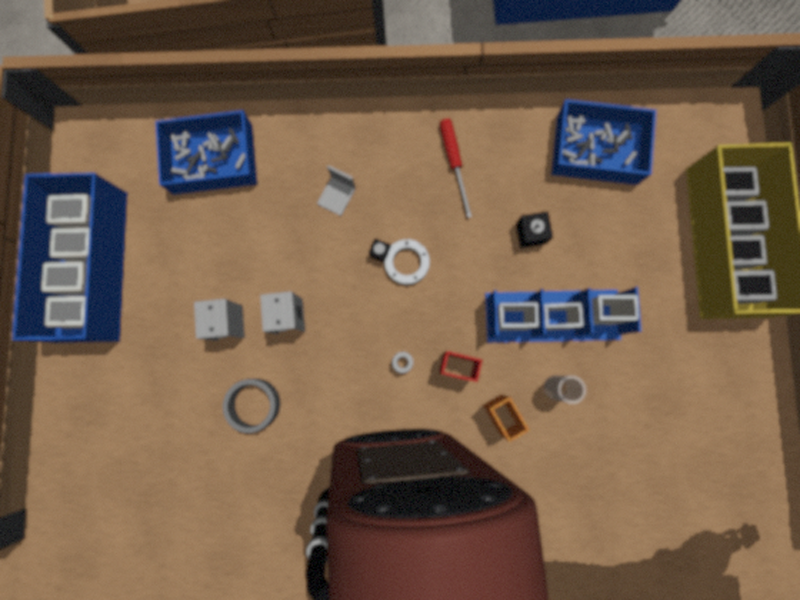

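The top view puts the robot at the bottom, with +x up and +y to the left. The rack ducts at top px (519,316), (563,316) and (617,307) match scene px (280,252), (236,253) and (189,230), so they look like mid, short and tall. The red and orange ducts outside the rack are look-alikes. Next I'll check this on enlarged crops and by measuring heights.

```bash
cat > h.py <<'E'
import numpy as np, cv2
from plant import robot
def cam(n):
    c=robot.get_calibration(n); f=210/np.tan(np.radians(c["vertical_fov"]/2))
    return np.array([[f,0,c["cx"]],[0,f,c["cy"]],[0,0,1]]),np.array([c["k1"],0,0,0.]),c["rvec"],c["tvec"]
def proj(n,P):
    K,d,r,t=cam(n); return cv2.projectPoints(np.asarray(P,float).reshape(-1,1,3),r,t,K,d)[0][:,0]
def back(n,px,z):
    K,d,r,t=cam(n); R=cv2.Rodrigues(r)[0]
    u=cv2.undistortPoints(np.asarray(px,float).reshape(-1,1,2),K,d)[:,0]
    D=np.c_[u,np.ones(len(u))]@R; C=-R.T@t
    return C+D*((z-C[2])/D[:,2])[:,None]
E
python3 - <<'E'
from h import *
t=robot.grab_frame("top"); s=robot.grab_frame("scene"); cv2.imwrite("t.png",t); cv2.imwrite("s.png",s)
z=lambda im,x0,y0,w,h,k:cv2.resize(im[y0:y0+h,x0:x0+w],(w*k,h*k),interpolation=cv2.INTER_CUBIC)
o=np.zeros((600,800,3),np.uint8)
o[:288,:480]=z(t,335,195,80,48,6)[:288]; o[:288,480:800]=z(t,405,195,53,48,6)[:,:320] if 0 else 0
a=z(t,338,195,114,50,5); o[:250,:570]=a
o[:250,575:800]=z(t,258,160,45,50,5)
b=z(t,133,200,80,45,5); o[255:480,:400]=b
c=z(s,110,150,112,68,3); o[260:464,405:741]=c
cv2.imwrite("pics/crops1.png",o)
E
```

```text
(no output)
```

View pics/crops1.png

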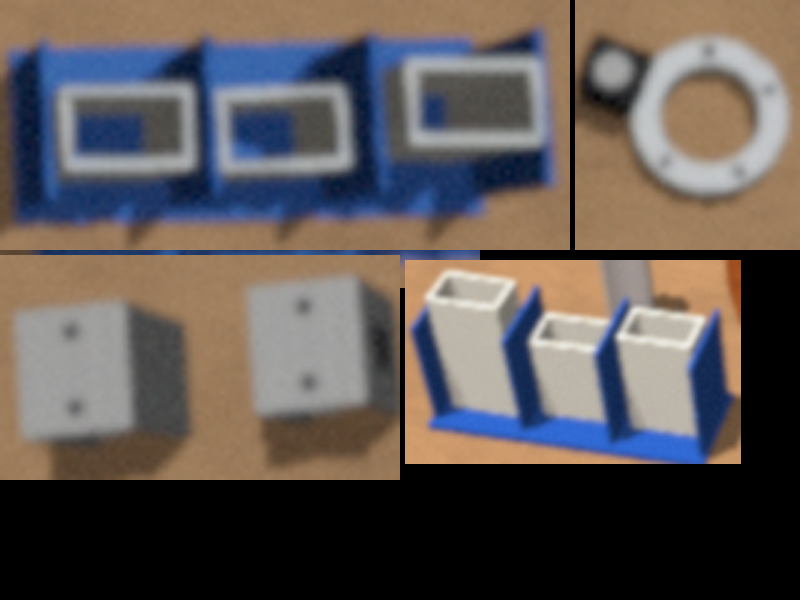

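The crop agrees. In the scene crop the left duct is tall (sticks well above the separators), the middle one is short (below them), and the right one is level with the separator tops, so that is duct_mid. In the top view duct_mid is the left-hand bay. Now I'll measure poses from the bright top faces.

```bash
cat >> h.py <<'E'
def blob(im,win,lo,z,n="top",hi=256,k=8):
    """bright, unsaturated blob in window, 8x upsampled: world contour at height z"""
    x0,y0,w,h=win; c=cv2.resize(im[y0:y0+h,x0:x0+w],None,fx=k,fy=k,interpolation=cv2.INTER_CUBIC).astype(int)
    m=((c.min(2)>lo)&(c.max(2)<hi)).astype(np.uint8)
    m=cv2.morphologyEx(m,cv2.MORPH_OPEN,np.ones((9,9)))
    C=max(cv2.findContours(m,cv2.RETR_EXTERNAL,cv2.CHAIN_APPROX_NONE)[0],key=cv2.contourArea)[:,0]
    px=(C+.5)/k-.5+[x0,y0]
    return back(n,px,z)[:,:2],px
def rect(W):
    (c,s,a)=cv2.minAreaRect((W*1000).astype(np.float32)); s=np.array(s)
    if s[0]<s[1]: a+=90; s=s[::-1]
    a=(a+90)%180-90
    return np.array(c)/1000,s,a   # centre, (long, short) mm, yaw of long side
E
python3 - <<'E'
from h import *
t=cv2.imread("t.png"); 
for nm,px in dict(rim=(350,222),fr=(150,225),side=(166,230),ring=(280,170),bench=(240,230)).items(): print(nm,t[px[1],px[0]])
for nm,win,lo,z in [("mid",(345,205,36,30),140,.101),("short",(378,205,36,30),140,.083),("tall",(412,200,40,30),150,.119),("frL",(133,203,36,38),115,.096),("frR",(180,200,30,38),115,.096)]:
    W,p=blob(t,win,lo,z); print(nm,*[np.round(v,4) for v in rect(W)], np.round(p.min(0),1),np.round(p.max(0),1))
W,p=blob(t,(266,165,40,36),130,.022); e=cv2.fitEllipse((W*1000).astype(np.float32)); print("ring",e)
# block top from contour darkness
E
```

```text
rim [149 148 146]
fr [157 157 158]
side [72 71 72]
ring [197 196 194]
bench [ 94 125 157]
mid [ 0.4854 -0.1823] [60.9766 38.5786] 89.4232 [349.4 211.9] [376.1 228.7]
short [ 0.4856 -0.259 ] [60.1815 39.3134] 89.4151 [381.1 211.9] [407.3 228.7]
tall [ 0.503  -0.3363] [60.784  19.3177] -89.9679 [418.8 206.4] [446.1 214.9]
frL [0.4906 0.3209] [62.9046 54.5603] 5.1598 [135.1 208.2] [158.9 236.7]
frR [0.5004 0.2114] [63.1665 54.6911] 5.0972 [181.3 203.2] [205.9 231.4]
ring ((593.1868286132812, -3.9578452110290527), (80.09068298339844, 82.43275451660156), 77.4359130859375)
```

```bash
python3 - <<'E'
from h import *
from scipy.optimize import minimize
I={n:cv2.imread(f) for n,f in(("top","t.png"),("scene","s.png"))}
win={"top":(255,160,50,45),"scene":(235,220,60,45)}; k=8
def mask(n):
    x0,y0,w,h=win[n]; c=cv2.resize(I[n][y0:y0+h,x0:x0+w],None,fx=k,fy=k,interpolation=cv2.INTER_CUBIC).astype(int)
    m=((c.max(2)<75)).astype(np.uint8)
    return cv2.morphologyEx(m,cv2.MORPH_CLOSE,cv2.getStructuringElement(2,(61,61)))
M={n:mask(n) for n in I}
def box(p,w0=36,w1=68,hw=15,h=42):
    x,y,a=p; c,s=np.cos(a),np.sin(a)
    L=np.array([[u,v,z] for u in(w0,w1) for v in(-hw,hw) for z in(0,h)])/1000
    return np.c_[x+c*L[:,0]-s*L[:,1],y+s*L[:,0]+c*L[:,1],L[:,2]]
def cost(p,ns):
    r=0
    for n in ns:
        x0,y0,_,_=win[n]; q=(proj(n,box(p))-[x0,y0]+.5)*k-.5
        g=np.zeros_like(M[n]); cv2.fillConvexPoly(g,cv2.convexHull(np.round(q).astype(np.int32)),1)
        r+=1-(g&M[n]).sum()/max(1,(g|M[n]).sum())
    return r
for ns in(["top"],["scene"],["top","scene"]):
    b=min((minimize(cost,[.593,-.004,a],args=(ns,),method="Nelder-Mead",options=dict(initial_simplex=np.array([[.593,-.004,a],[.6,-.004,a],[.593,.003,a],[.593,-.004,a+.15]]))) for a in np.radians([10,30,50,70])),key=lambda r:r.fun)
    print(ns,b.x[:2],np.degrees(b.x[2]),b.fun,"block",b.x[:2]+.052*np.array([np.cos(b.x[2]),np.sin(b.x[2])]))
for ns in(["top"],["scene"]):
  f=min((minimize(lambda a:cost([.5932,-.004,a[0]],ns),[a],method="Nelder-Mead") for a in np.radians([20,40,60])),key=lambda r:r.fun); print("centre fixed",ns,np.degrees(f.x),f.fun)
# overlay in the scene view
s=I["scene"].copy(); K=3; x0,y0=105,145; s=cv2.resize(s[y0:y0+125,x0:x0+330],None,fx=2.4,fy=2.4,interpolation=2)
def draw(P,c): 
    for q in proj("scene",P): cv2.circle(s,tuple(int(v) for v in np.round((q-[x0,y0]+.5)*2.4-.5)),2,c,-1)
def corners(cx,cy,yaw,a,b,z):
    c,d=np.cos(np.radians(yaw)),np.sin(np.radians(yaw)); return [[cx+c*u-d*v,cy+d*u+c*v,z] for u in(-a,a) for v in(-b,b)]
draw(corners(.4854,-.1823,-.6,.019,.03,.101),(0,0,255)); draw(corners(.4854,-.1823,-.6,.019,.03,.005),(0,0,255))
for f in((.4906,.3209),(.5004,.2114)):
    for z in(0,.096): draw(corners(*f,5.12,.03,.026,z),(0,0,255))
draw(box(b.x),(0,255,0)); draw([[.5932+.04*np.cos(t),-.004+.04*np.sin(t),.022] for t in np.arange(0,6.28,.4)],(0,0,255))
cv2.imwrite("pics/ov1.png",s)
E
```

```text
['top'] [ 0.59429414 -0.00230924] 70.92085705902893 0.6023697776409941 block [0.61129159 0.04683429]
['scene'] [ 0.5951595  -0.00197245] 71.90853521005323 0.39298848736808445 block [0.61130731 0.04745677]
['top', 'scene'] [ 0.59576021 -0.00251573] 72.43031938040643 0.9983129608240847 block [0.61145721 0.0470585 ]
centre fixed ['top'] [69.875] 0.6029502151198525
centre fixed ['scene'] [72.9375] 0.40813981136561783
```

View pics/ov1.png

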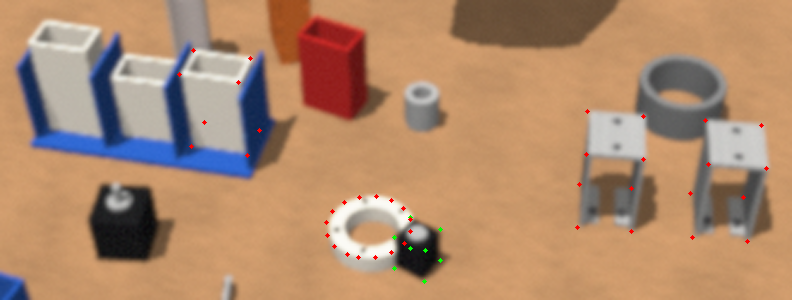

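The top-view sizes are self-consistent: duct_mid measures 61×38.6 mm at z=101 mm, and the frame spacing is 109.9 mm with yaw 5.1°. The scene overlay agrees to about 1 px (2–3 mm). The duct can't be gripped the same way in the rack and between the frames, so I'll regrasp it on open bench. Moving now.

```bash
cat >> h.py <<'E'
F=np.array([.4955,.2661]); FY=5.12
fx=np.array([np.cos(np.radians(FY)),np.sin(np.radians(FY))]); fy=np.array([-fx[1],fx[0]])
def st(msg=""):
    o=robot.observe(); print(msg,"t %.1f"%o["time"],np.round(o["tool_pos"],4),np.round(o["tcp_rot"],1),"F",np.round(o["ft_force"],1),"w %.4f"%o["gripper_width"])
E
python3 - <<'E'
from h import *
for n,p,y in [("blk",[.6115,.047,.084],-110),("ringfinal",[*(F+.147*fx),.084],-174.88),("ductfinal",[*F,.124],95.12),("hi",[*F,.26],95.12)]:
    print(n,robot.ik(p,[180,0,y]))
print("angle etc:",back("top",np.array([[337,190],[402,362],[460,365]])/1.42857,0)[:,:2])
D=[.4854,-.1823]
robot.set_gripper(.065)
robot.move_pose([*D,.25],[180,0,89.4]); st("above")
g=robot.line_to([*D,.129],vel=.15,guard=12); st("down %s"%g)
if not g:
    robot.set_gripper(.0); st("grip")
    robot.line_to([*D,.262],vel=.15); st("lift")
cv2.imwrite("t2.png",robot.grab_frame("top"));s=robot.grab_frame("scene")
cv2.imwrite("pics/lift.png",cv2.resize(s[60:300,60:380],None,fx=2.2,fy=2.2,interpolation=2))
E
```

```text
blk [ -7.80427994  12.76304235 -10.06928252  67.16767513   0.
 -77.80427994]
ringfinal [12.83871922 27.23977493  7.55190393 70.312129    0.          7.71871922]
ductfinal [ 14.91501029   2.19735081 -17.18331992  70.61932928   0.
  99.79501029]
hi [14.91501029 -0.85965872 -5.99555046 84.86410826  0.         99.79501029]
angle etc: [[ 0.73392091  0.12399506]
 [ 0.41359385  0.00850745]
 [ 0.406512   -0.09449291]]
above t 2.4 [ 0.4853 -0.1832  0.2501] [180.    0.   89.3] F [1.  0.1 0.6] w 0.0651
down False t 3.4 [ 0.4858 -0.1827  0.13  ] [179.9   0.   89.4] F [-0.3 -1.1  0.4] w 0.0652
grip t 3.7 [ 0.4859 -0.1827  0.1301] [1.799e+02 1.000e-01 8.940e+01] F [-0.6 -0.4  6.3] w 0.0374
lift t 4.8 [ 0.4851 -0.182   0.2608] [-1.799e+02 -1.000e-01  8.940e+01] F [-0.6 -0.1 -1.9] w 0.0372
```

View pics/lift.png

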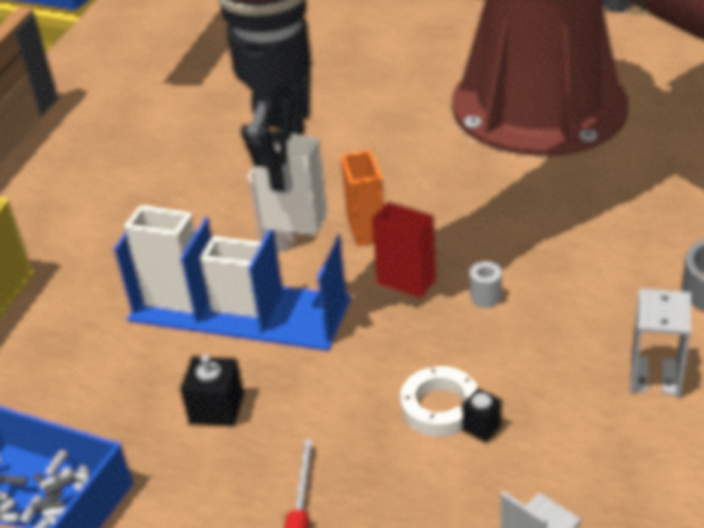

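The picture shows the right-hand bay empty, duct_mid upright in the jaws at (290,190), and the short and tall ducts still in the rack. Now I'll set it down on open bench and regrasp across the narrow sides.

```bash
python3 - <<'E'
from h import *
S=F-.150*fy-.005*fx; print("S",S)
robot.move_pose([*S,.262],[180,0,-174.88]); st("over S")
robot.line_to([*S,.135],vel=.15)
g=robot.line_to([*S,.1235],vel=.03,guard=4); st("set %s"%g)
robot.set_gripper(.075)
robot.line_to([*S,.26],vel=.2)
robot.move_pose([*S,.26],[180,0,95.12])
t=robot.grab_frame("top"); cv2.imwrite("t3.png",t)
robot.set_gripper(.085)
g=robot.line_to([*S,.124],vel=.15,guard=12); st("down %s"%g)
if not g: robot.set_gripper(0); st("grip"); robot.line_to([*S,.25],vel=.15); st("lift")
s=robot.grab_frame("scene"); cv2.imwrite("pics/regrip.png",cv2.resize(s[60:300,180:500],None,fx=2.2,fy=2.2,interpolation=2))
E
```

```text
S [0.50390625 0.11625229]
over S t 6.0 [0.504  0.1156 0.2618] [-180.   -0. -175.] F [ 0.2 -0.2 -1.6] w 0.0373
set True t 7.4 [0.5044 0.1161 0.125 ] [-1.800e+02  1.000e-01 -1.749e+02] F [ 0.2 -1.3  4.1] w 0.0375
down False t 11.4 [0.5045 0.1162 0.125 ] [179.9   0.   95.1] F [ 0.2 -0.8 -0.8] w 0.0847
grip t 11.8 [0.5046 0.1162 0.1251] [179.9   0.   95.1] F [-0.2  0.4  5.8] w 0.0596
lift t 12.8 [0.5035 0.1162 0.2488] [-179.9   -0.    95.1] F [ 0.3  0.6 -1.2] w 0.0597
```

View pics/regrip.png

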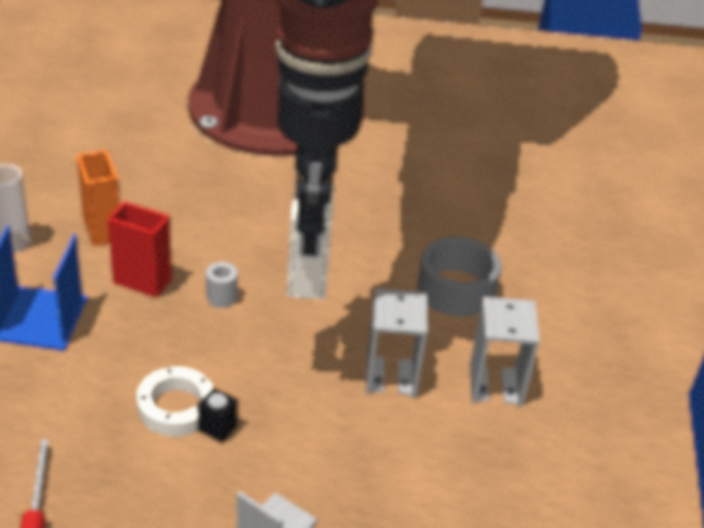

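The duct is held upright across its narrow sides (300,250). Placing it between the frames.

```bash
python3 - <<'E'
from h import *
# unbiased offset: where the duct stood at S in the same camera (t3, at z=.096) vs where the robot put it
print("tape",back("top",np.array([[250,405]])/1.42857,.045)[:,:2])
robot.line_to([*F,.25],vel=.15,rotation=[180,0,95.12]); robot.pause(.2); st("over")
robot.line_to([*F,.135],vel=.12); st()
g=robot.line_to([*F,.1235],vel=.03,guard=4); st("set %s"%g)
robot.set_gripper(.072); st("open")
robot.line_to([*F,.26],vel=.15)
q=robot.observe()["q"]
robot.move_pose([.56,.06,.27],[180,0,-110]); st("away")
t=robot.grab_frame("top"); cv2.imwrite("t4.png",t)
for nm,win,lo,z in [("frL",(133,203,36,38),115,.096),("frR",(180,200,30,38),115,.096),("duct",(156,200,28,40),140,.096)]:
    W,p=blob(t,win,lo,z); print(nm,*[np.round(v,4) for v in rect(W)], np.round(p.min(0),1),np.round(p.max(0),1))
o=np.zeros((600,800,3),np.uint8)
o[:300,:]=cv2.resize(t[195:240,120:240],(800,300),interpolation=2)
o[300:]=cv2.resize(t[150:210,240:345],(800,300),interpolation=2)[:300] if 0 else cv2.resize(t[130:205,200:400],(800,300),interpolation=2)
cv2.imwrite("pics/placed.png",o)
E
```

```text
tape [[0.3456189  0.26672712]]
over t 14.2 [0.4957 0.2655 0.2501] [180.    0.   95.1] F [-0.6 -0.5 -2.2] w 0.0592
 t 15.3 [0.496  0.2662 0.1359] [179.9  -0.   95.1] F [ 1.5  0.2 -0.7] w 0.0597
set True t 15.7 [0.4959 0.2663 0.1251] [179.9  -0.   95.1] F [-0.7 -0.3  4.8] w 0.0597
open t 16.0 [0.4953 0.266  0.1241] [-180.     0.    95.1] F [ 0.1  0.1 -0.3] w 0.0720
away t 19.6 [0.56   0.0601 0.2699] [ 180.    0. -110.] F [ 0.3  1.2 -0.4] w 0.0720
frL [0.5083 0.3447] [26.8757 13.3265] 1.8467 [134.4 209.4] [140.1 220.8]Traceback (most recent call last):
  File "<stdin>", line 13, in <module>
  File "h.py", line 18, in blob
    C=max(cv2.findContours(m,cv2.RETR_EXTERNAL,cv2.CHAIN_APPROX_NONE)[0],key=cv2.contourArea)[:,0]
      ~~~^^^^^^^^^^^^^^^^^^^^^^^^^^^^^^^^^^^^^^^^^^^^^^^^^^^^^^^^^^^^^^^^^^^^^^^^^^^^^^^^^^^^
ValueError: max() iterable argument is empty
```

The arm or its shadow covers the frames, so I'll step aside to the start pose and look again.

```bash
python3 - <<'E'
from h import *
robot.goto_joints([-86.614, 5.964, 5.575, 89.605, 0, 77.527]); st()
t=robot.grab_frame("top"); cv2.imwrite("t4.png",t)
for nm,win,lo,z in [("frL",(133,203,27,38),115,.096),("frR",(180,200,30,38),115,.096),("duct",(159,200,24,40),135,.096)]:
    W,p=blob(t,win,lo,z); print(nm,*[np.round(v,4) for v in rect(W)], np.round(p.min(0),1),np.round(p.max(0),1))
o=np.zeros((600,800,3),np.uint8)
o[:300,:]=cv2.resize(t[195:240,120:240],(800,300),interpolation=2)
o[300:,:640]=cv2.resize(t[155:200,255:351],(640,300),interpolation=2)
cv2.imwrite("pics/placed.png",o)
# block disc in the top view
x0,y0=258,165; c=cv2.resize(t[y0:y0+22,x0:x0+13],None,fx=8,fy=8,interpolation=2).astype(int)
m=((c.min(2)>110)).astype(np.uint8); n,_,s,ce=cv2.connectedComponentsWithStats(m)
for i in range(1,n):
    px=(ce[i]+.5)/8-.5+[x0,y0]; w=back("top",[px],.045)[0]; print(s[i][4],px,w,np.degrees(np.arctan2(w[1]+.004,w[0]-.5932)),np.hypot(w[1]+.004,w[0]-.5932))
E
```

```text
t 22.3 [ 0.1646 -0.577   0.304 ] [180.   -0.   15.9] F [-0.2  0.5  0. ] w 0.0721
frL [0.4908 0.3208] [62.8404 54.8601] 5.384 [135.1 208.3] [159.4 236.6]
frR [0.5005 0.2116] [63.5746 55.0945] 5.0457 [181.2 203.2] [205.9 231.6]
duct [0.4963 0.2647] [62.8159 40.6819] 5.113 [161.9 205.9] [180.2 233.1]
2853 [265.10188836 173.45778566] [0.61254757 0.0450474  0.045     ] 68.47241835765814 0.052725477484863226
780 [269.64519231 183.18076923] [0.58753891 0.03400536 0.045     ] 98.4722012392493 0.03842466710037051
```

View pics/placed.png

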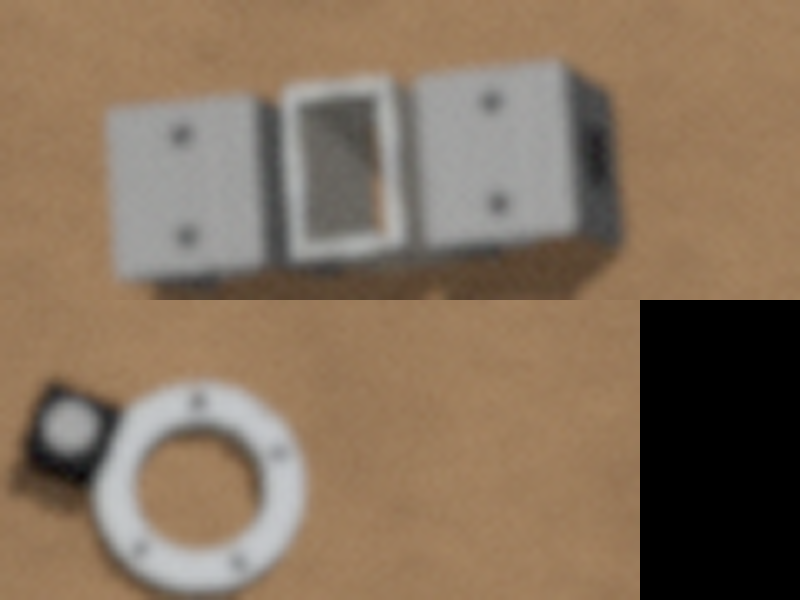

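Duct is placed. Relative to the frames in the same picture it is 0.7 mm off in x and 1.5 mm off in y, with yaw 5.1° against 5.2°, so it is flush and centred. The block's disc gives a ring yaw of 68.5° with the block at (0.6123, 0.0444). Now the ring.

```bash
python3 - <<'E'
from h import *
a=np.radians(68.5); B=np.array([.5932,-.004])+.053*np.array([np.cos(a),np.sin(a)])
robot.set_gripper(.06)
robot.move_pose([*B,.20],[180,0,-111.5])
g=robot.line_to([*B,.084],vel=.12,guard=10); st("down %s"%g)
if g: raise SystemExit
robot.set_gripper(0); st("grip")
robot.line_to([*B,.22],vel=.12); st("lift")
T=np.array([.4956,.2662])+.148*fx
robot.move_pose([*T,.22],[180,0,-174.88]); robot.pause(.2); st("over")
t=robot.grab_frame("top"); s=robot.grab_frame("scene")
cv2.imwrite("pics/ringheld.png",cv2.resize(s[130:330,240:500],None,fx=3,fy=3,interpolation=2))
E
```

```text
down False t 26.5 [0.6132 0.0452 0.085 ] [-179.9    0.  -111.5] F [ 0.4 -0.4  0.6] w 0.0597
grip t 26.9 [0.6132 0.0453 0.085 ] [-179.9    0.  -111.5] F [0.1 0.4 5.8] w 0.0293
lift t 28.1 [0.6122 0.0454 0.2189] [ 179.9   -0.  -111.5] F [ 0.6 -0.4 -1.6] w 0.0291
over t 29.7 [0.6432 0.2787 0.2201] [-180.     0.  -174.9] F [ 0.8  0.6 -2.3] w 0.0290
```

View pics/ringheld.png

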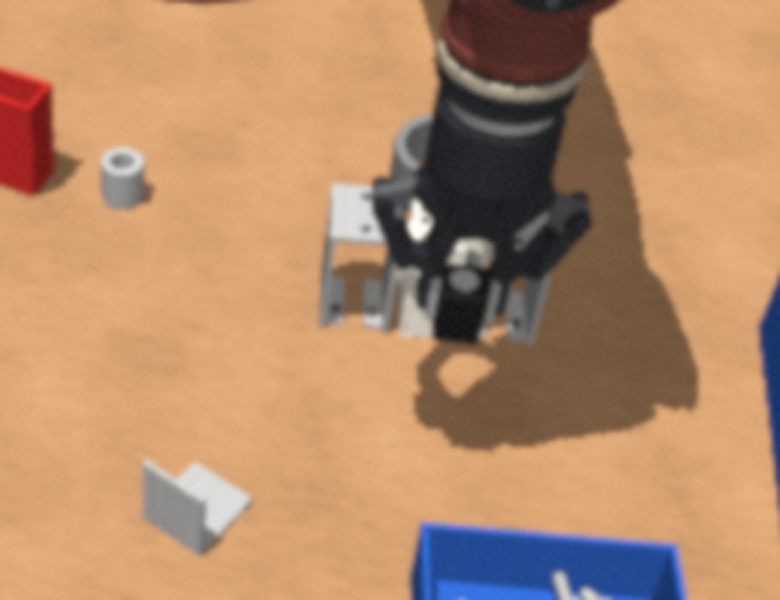

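The ring is held with its block (465,300) facing away from the duct, and its shadow on the bench looks level. Lowering it.

```bash
python3 - <<'E'
from h import *
T=np.array([.4956,.2662])+.148*fx
robot.line_to([*T,.095],vel=.12); st()
g=robot.line_to([*T,.0835],vel=.03,guard=4); st("set %s"%g)
robot.set_gripper(.06); robot.pause(.2)
robot.line_to([*T,.22],vel=.15)
robot.goto_joints([-86.614, 5.964, 5.575, 89.605, 0, 77.527]); st("parked")
t=robot.grab_frame("top"); s=robot.grab_frame("scene"); cv2.imwrite("t5.png",t)
R={}
for nm,win,lo,z in [("frL",(133,203,27,38),115,.096),("frR",(180,200,30,38),115,.096),("duct",(159,200,24,40),135,.096)]:
    W,p=blob(t,win,lo,z); R[nm]=rect(W); print(nm,*[np.round(v,4) for v in R[nm]])
W,p=blob(t,(155,163,40,38),130,.022); e=cv2.fitEllipse((W*1000).astype(np.float32)); print("ring",e)
c=np.array(e[0])/1000; d=c-R["duct"][0]; print("ring rel duct: along",d@fx,"across",d@fy,"gap",d@fx-.07)
d=R["duct"][0]-(R["frL"][0]+R["frR"][0])/2; print("duct rel mid",d@fx,d@fy)
o=np.zeros((600,800,3),np.uint8)
o[:,:400]=cv2.resize(t[150:240,133:193],(400,600),interpolation=2)
o[:400,400:]=cv2.resize(s[180:280,330:430],(400,400),interpolation=2)
o[400:,400:]=cv2.resize(s[130:230,100:300],(400,200),interpolation=2)
cv2.imwrite("pics/final.png",o)
E
```

```text
t 31.0 [0.6436 0.2796 0.0962] [ 1.800e+02  1.000e-01 -1.749e+02] F [ 0.7  0.2 -1.7] w 0.0293
set True t 31.3 [0.6434 0.2796 0.085 ] [ 1.800e+02  1.000e-01 -1.749e+02] F [0.6 0.7 4.3] w 0.0290
parked t 36.4 [ 0.1646 -0.577   0.3039] [180.   -0.   15.9] F [-0.3 -0.9 -0.4] w 0.0601
frL [0.4908 0.3209] [62.8337 54.4844] 5.0414
frR [0.5005 0.2116] [63.1354 55.0671] 5.1196
duct [0.4962 0.2647] [62.7937 40.6818] 5.1133
ring ((591.2590942382812, 274.12158203125), (77.95838165283203, 82.9283218383789), 4.90164852142334)
ring rel duct: along 0.09550495313803721 across 0.000872520547556566 gap 0.025504953138037204
duct rel mid 0.0004236625751783932 -0.0015562172329821717
```

View pics/final.png

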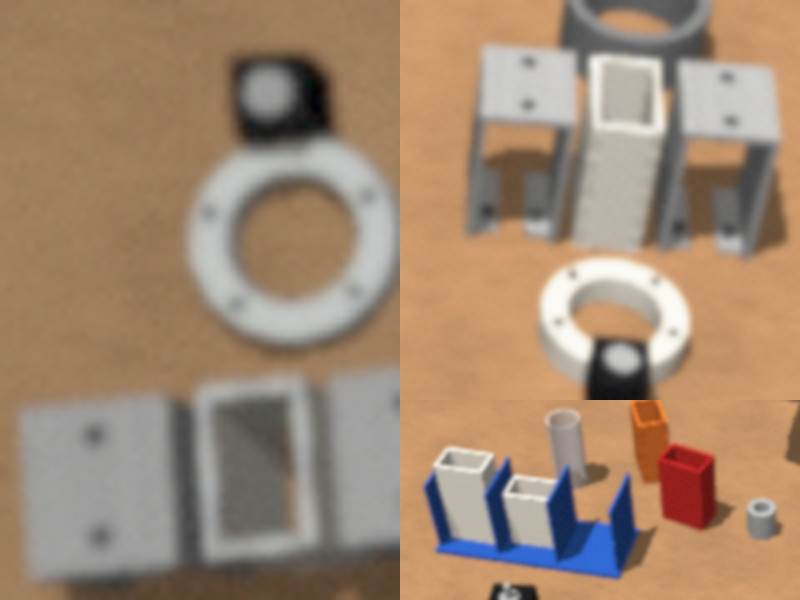

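The duct stands flush between the frames. The ring lies flat beyond it with a 25.5 mm gap and 0.9 mm off centre, its block pointing away, and the other two ducts are still in the rack. Handing in.

```bash
python3 -c "
from plant import robot
print(robot.job_done(), robot.observe()['time'])"
```

```text
the job is handed in; nothing more can be done
the job is handed in; nothing more can be done
```

The kit is laid out and the job handed in; the last clock reading before that was 36.4 s, against the 72 s limit. I took the 96 mm duct from the rack's right-hand bay (scene view) and regrasped it on open bench across its narrow sides. I then stood it between the frames, and after that laid the ring unit beyond it.

**Last checks, with the arm parked:**
- **Duct:** it sits 0.4 mm off the frames' middle in x and 1.6 mm off in y. Its yaw is 5.1°, the same as the frames' 5.1°.
- **Ring:** the gap to the duct is 25.5 mm and the ring is 0.9 mm off the duct's centre line. The block points straight away from the duct.
- **Everything else:** the short and tall ducts are still in the rack. The tape, tube, bushing and the red and orange look-alikes look unmoved in the last pictures. The motor, angle and screwdriver were not in those crops, apart from the motor's top edge; the arm stayed clear of them.

**What failed or disagreed:**
- One camera check failed because the arm was blocking the view; I repeated it from the parked pose and it passed.
- The two cameras disagreed by 2–3 mm in absolute position, so the final checks compare objects within the same top picture.
- A silhouette fit for the block's yaw matched poorly (70–73°). I used its top disc instead (68.5°), and the closing jaws then squared the block.

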